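Lock the bench balance for carrying

TASK

Get the bench balance ready to be carried. First lift the jar off the weighing pan and set it down gently, upright, inside the steel tray; then slide the balance's transport lock (the larger of the two black grips on its deck) along its track, away from the robot, fully home against the steel end stop.

Things in the scene. Friction and masses are not known exactly. Their poses are not given: they have to be found in the camera images.
- jar: Closed amber glass jar, black cap, loose, on the balance's round pan (120 mm across, top 68 mm above the table). Straight body 48 mm in diameter, 46 mm tall; shoulder; cap 44 mm wide; 66 mm tall in all, about 120 g. Origin: centre of its underside, z up. Grip the body about 35 mm above the underside. An identical jar on the table beside the tray is a bystander.
- tray: Low open steel tray on the table, fixed, 180 mm along its x, 140 mm along its y, 20 mm high, walls and floor 5 mm thick. Origin: centre of its underside, on the table. A small capped vial (22 mm in diameter, 42 mm tall) stands in its corner near x +65, y -50 mm; the middle is free for the jar.
- lock (a joint): Position of the transport lock along its straight track: 0 m at the end near the robot (free), 0.070 m against the end stop (locked). It starts in the first 20 mm, slides with about 2 N of friction and stays where left. The zero-trim grip 80 mm to its +y side, only 12 mm long and tall, is not to be used.
- lock_top (a point): Top centre of the lock's black grip: 30 mm along the track (x), 24 mm across (y), 32 mm tall, on a foot 36 x 32 x 5 mm; 87 mm above the table, 37 mm above the fixed balance's deck. x: sliding direction to the stop (steel block 20 mm wide, 12 mm tall, at the track's far end); y across; z up. 50 mm are free on both sides; the pan, centred 135 mm to -y, stands 18 mm above the deck.

How it is judged (in metres and radians):
On the way, in this order (a step that is already met when the one before it is completed fails the run):
1. the jar stands upright on the tray's floor, let go (x of jar in the frame of tray between -0.07 and 0.07 m and y of jar in the frame of tray between -0.05 and 0.05 m and z of jar in the frame of tray below 0.015 m and angle between jar's own z axis and vertical below 0.175 rad and contact force between jar and the fingers below 0.1 N), for 0.2 s.
2. the transport lock is at its end stop (value of joint lock above 0.06 m), for 0.2 s.
At the end, for the whole second after the job is handed in: The transport lock is within 10 mm of its end stop, and the jar from the pan stands at rest on the floor of the tray, within 10 degrees of upright, anywhere inside the walls (centre within 70 mm along x and 50 mm along y of the tray's centre) (value of joint lock above 0.06 m and x of jar in the frame of tray between -0.07 and 0.07 m and y of jar in the frame of tray between -0.05 and 0.05 m and z of jar in the frame of tray below 0.015 m and angle between jar's own z axis and vertical below 0.175 rad and linear speed of jar below 0.02 m/s); the robot touches nothing.
It fails at once if the jar is tipped by more than 35 degrees (angle between jar's own z axis and vertical above 0.61 rad).
It fails at once if the jar is dropped from more than 25 mm above the tray's floor (contact force between jar and anything else below 0.02 N and distance of jar from where it was at the start of the episode above 0.05 m and z of jar in the frame of tray above 0.03 m).
It also fails if it takes over 48 s, if anything falls off the work surface, if the arm or the gripper's body presses on something with over 40 N, if the wrist force passes 120 N, or if a joint passes its speed limit or range.

ROBOT

A 6-joint arm with a two-finger parallel gripper is mounted at the origin on the work surface. World frame = base frame: x ahead of the robot, y to its left, z up, the work surface at z = 0. Lengths are in m, angles in degrees, forces in N, time in s.
With the tool pointing down it reaches from about 0.25 to 0.725 m from the base axis. Payload 9.7 kg.
Tool frame: the origin (TCP) lies between the finger pads; the fingertips stand 25 mm ahead of it and the grasp point (between the pads) lies 6 mm ahead of it; z points along the fingers, y is the line along which they close (so a half turn about z gives the same grasp; the last joint's range is limited). The gripper opens to 85 mm and grips with 20 to 120 N. Pads are 22 mm wide; open, the fingers measure 114 mm over their backs; the gripper's body (76 mm by 85 mm) begins 54 mm behind the grasp point. The pads swing forward as they close: fully open they stand 13 mm farther back than shut.
Start: joints at [-65.661, 4.979, 10.078, 95.1, 0, 90], TCP at [0.227, -0.501, 0.256] pointing down, gripper open.
Joint ranges: [-179.16, 179.16], [-48.56, 103.87], [-65.8, 70.77], [-126.05, 130.52], [-82.76, 87.17], [-180, 180]. Speed limits (degrees/s): [127.2, 127.2, 147.25, 180, 180, 180].

INTERFACE

Orientations are given as [roll, pitch, yaw] about the fixed x, y, z axes, in that order (R = Rz(yaw) Ry(pitch) Rx(roll)).
In Python, from workcell import bot, viewer gives the robot as it stands (bot), with the cameras (viewer).
- The arm moves only by the shell command python3 drive.py 'ROWS' [FORCE]. ROWS is a JSON list of rows, 1 to 5 of them, each an object with the fields d (a list: dx, dy, dz in normalised numbers (1 is 100 cm)), rz (a turn about the tool's z in normalised numbers (1 is 180 degrees)), aperture (the finger opening in m); a field left out counts as zero (the opening has to be given); each row is the pose to reach, as a shift and turn from the pose commanded when the command began, along the tool's axes at that moment; what a row does not reach only later rows make up. A row lasts 1/12 s, in which the tool goes at most 0.0417 m and 7.16 degrees, less where a joint would pass 70% of its speed; a pose out of reach is approached as far as the arm can. The fingers move at their own pace and stop on an object; FORCE is the grip in N (left out, the last holds). Time passes only in rows, so rows that do not move let the fingers close. It prints the time, the measured TCP pose, the force, the opening and the grip force at its end. Input that does not fit is refused with a message, and nothing moves.
- bot.get_obs(): the state, without advancing time (a new reading comes with each control period).
- viewer.camera(name): name is "side" or "top" or "wrist"; returns the picture (400x640x3 uint8, blue, green, red); there is no depth.
- viewer.camera_info(name): a dict with "mtx" (3x3 intrinsics, pixels), "extrinsics" (4x4, takes a point from camera to world coordinates). Camera axes: x right, y down, z forward; pixel columns grow to the right and rows downward; lengths in m; the calibration is good to about 2 mm. The wrist camera is an equidistant fisheye: a pixel r from the principal point sees the ray r / f radians off the axis. A picture is of the moment at which its call begins: read the wrist's pose just before it. camera_info takes no time and is no camera call; for the wrist camera it gives the pose at the moment of the call.
- bot.job_done(): hands the job in; it is judged then, once.
The state is a dict: "time": time; "q": joint angles; "qd": joint speeds; "joint_efforts": joint torques, N m; "ee_pos": TCP position; "tcp_rot": TCP orientation; "wrist_force": force on the tool from outside, world axes, zero at the start; "torque": the same for the moment, N m; "opening": finger opening in m; "grasp_force": force on a finger pad.
Only numpy, scipy, OpenCV 4.12 (cv2) and the standard library are available. Lean on these libraries where they do the work, as an engineer would, in place of code of your own. Each camera call takes 0.05 s, during which the arm holds its last target. There are 200 camera calls.

## Working session

There is one attempt and no reset: what is moved stays moved. The work goes in short steps, Python scripts to look and compute and a shell command to move; the robot and the scene stay as the last step left them, time stands still between calls to the robot, and variables do not carry over. Pictures are saved under pics/ and viewed, at most 10 in all, crops included, and the job is handed in when it is done.

```bash
ls; mkdir -p pics
python3 - <<'E'
from workcell import bot, viewer
import cv2
for n in("top","side"):
    im=viewer.camera(n); cv2.imwrite(f"pics/{n}0.png",im)
    i=viewer.camera_info(n); print(n,i["mtx"],i["extrinsics"])
o=bot.get_obs(); print(o["time"],o["ee_pos"],o["tcp_rot"],o["opening"])
E
```

```text
drive.py
pics
workcell.py
top [[415.36082527   0.         323.09702126]
 [  0.         415.36082527 198.67539691]
 [  0.           0.           1.        ]] [[-0.00492521 -0.99521091  0.09762672  0.45774278]
 [-0.99901788  0.00919595  0.04334407 -0.06616196]
 [-0.04403426 -0.09731736 -0.99427879  0.84409104]
 [ 0.          0.          0.          1.        ]]
side [[377.51138739   0.         324.9210018 ]
 [  0.         377.51138739 202.05033007]
 [  0.           0.           1.        ]] [[ 0.99779447 -0.03517149  0.05629538  0.52661298]
 [-0.06485542 -0.6972271   0.71391046 -0.54706338]
 [ 0.01414137 -0.71598697 -0.6979704   0.56113027]
 [ 0.          0.          0.          1.        ]]
0.1 [ 0.22661473 -0.50095648  0.25565372] [-1.79931484e+02 -1.77611425e-03  2.43389570e+01] 0.08538373280741034
```

View pics/top0.png

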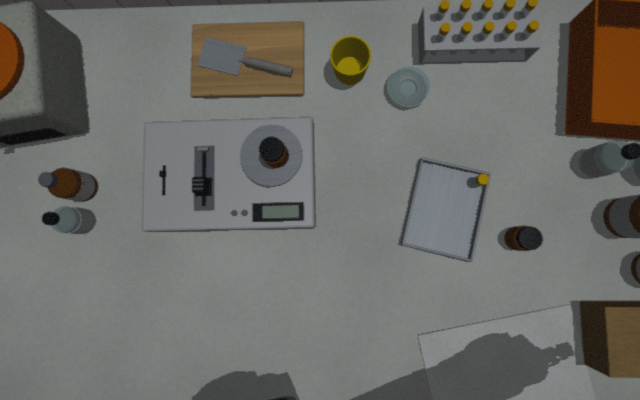

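View pics/side0.png

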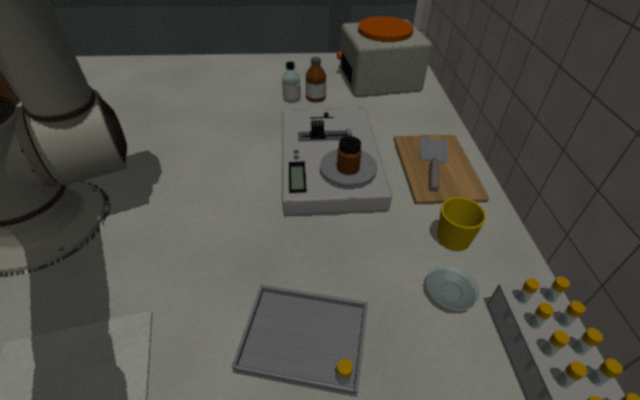

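The top view shows +x up and +y left. The jar is near (273,152), the lock near (202,185), the trim grip near (164,180), the tray centre near (445,209) and the bystander jar near (522,238). I'll enlarge the parts that matter.

Run:
```python
import cv2,numpy as np
t=cv2.imread("pics/top0.png");s=cv2.imread("pics/side0.png")
f=lambda im,k:cv2.convertScaleAbs(cv2.resize(im,None,fx=k,fy=k,interpolation=cv2.INTER_CUBIC),alpha=1.6,beta=15)
cv2.imwrite("pics/c1.png",f(t[115:235,150:310],5))   # 800x600
cv2.imwrite("pics/c2.png",f(s[100:200,275:400],6))   # 750x600
```

```text
(no output)
```

View pics/c1.png

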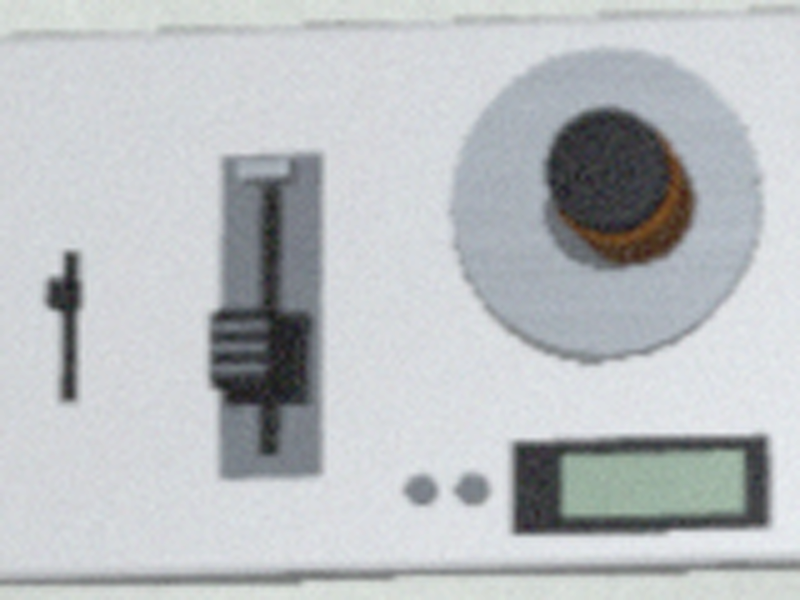

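View pics/c2.png

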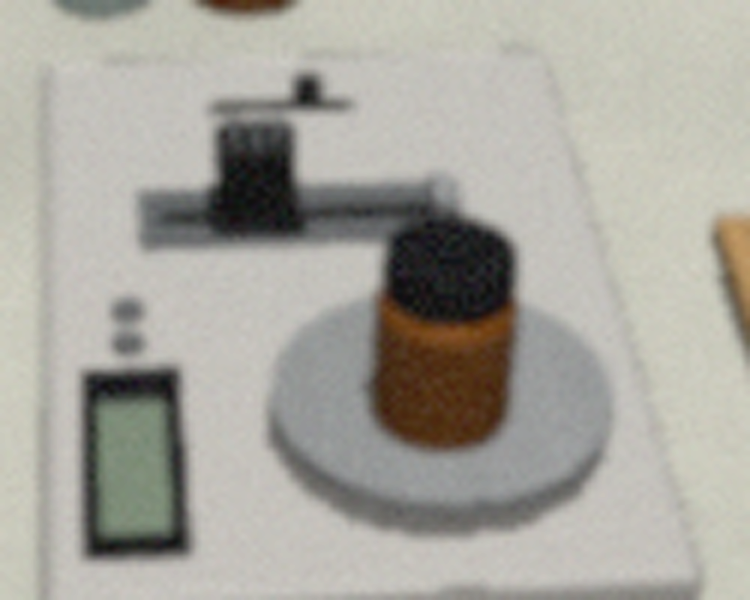

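The crops give these positions in full-image pixels:
- **Top view:** cap top (271.6,148.6), pan centre (271.2,155.4), lock grip top (198.4,184.8), and the track slot from (204,206) to (204,151).
- **Side view:** cap top (350.2,142.7) and lock top (317.7,122.8).
- **Tray rim corners, top view:** (421,158), (490,176), (471,261) and (400,244).

```bash
cat > h.py <<'E'
import numpy as np
from workcell import bot, viewer
def pt(n,u,v,z):
    i=viewer.camera_info(n);K=np.array(i["mtx"]);T=np.array(i["extrinsics"])
    d=T[:3,:3]@np.linalg.solve(K,[u,v,1]);p=T[:3,3];return (p+d*(z-p[2])/d[2])[:2]
E
python3 - <<'E'
from h import *
np.set_printoptions(precision=4,suppress=True)
cap=pt("top",271.6,148.6,.134);pan=pt("top",271.2,155.4,.068);lk=pt("top",198.4,184.8,.087)
print("cap",cap,pt("side",350.2,142.7,.134),"pan",pan)
print("lock",lk,pt("side",317.7,122.8,.087))
a,b=pt("top",203.7,206,.05),pt("top",204,151,.05);print("slot",a,b,np.degrees(np.arctan2(*(b-a)[::-1])),np.linalg.norm(b-a))
print("stop",pt("top",202.6,148.6,.062)); e=pt("top",150,230.5,.05)-pt("top",310,228,.05)
print("deck edge front",e)
print("panlock",lk-pan,np.linalg.norm(lk-pan))
C=np.array([pt("top",*c,.02) for c in((421,158),(490,176),(471,261),(400,244))])
c=C.mean(0);print("tray",c,C,[np.linalg.norm(C[k]-C[k-1]) for k in range(4)]);d=C[0]-C[3]+C[1]-C[2];print(np.degrees(np.arctan2(d[1],d[0])))
print("vial",pt("top",482.5,179.5,.047),"jar2",pt("top",530,238,.066))
o=bot.get_obs();print(o["ee_pos"],o["tcp_rot"])
E
```

```text
cap [0.6163 0.0545] [0.6206 0.0516] pan [0.6179 0.0664]
lock [0.5602 0.1994] [0.5652 0.1984]
slot [0.5236 0.2009] [0.6322 0.2028] 1.0278986810701536 0.10871506594751332
stop [0.6344 0.2016]
deck edge front [-0.0029  0.3118]
panlock [-0.0577  0.1329] 0.14490701077586934
tray [ 0.5154 -0.2707] [[ 0.6183 -0.226 ]
 [ 0.5805 -0.3597]
 [ 0.4147 -0.3163]
 [ 0.4481 -0.1806]] [np.float64(0.17622673664994848), np.float64(0.13894673793847287), np.float64(0.17136275672598494), np.float64(0.13979841959921888)]
-14.812638169861883
vial [ 0.5699 -0.3357] jar2 [ 0.4585 -0.4102]
[ 0.2266 -0.501   0.2557] [-179.9315   -0.0018   24.339 ]
```

Both views agree to about 5 mm: jar at about (0.618, 0.053), lock at (0.562, 0.199) with the track along about +1°, and tray at (0.515, -0.271) with yaw about -15°. The tray sides come out at 171–176 mm and 139–140 mm against 180 and 140 given. Next I move above the jar at yaw 0.

Units first: turns go in shares of 180 degrees. So 24.3 degrees is 0.135.

```bash
python3 drive.py '[{"d": [0.03,-0.017,0],"rz": 0.0278,"aperture": 0.085},{"d": [0.06,-0.034,0],"rz": 0.0556,"aperture": 0.085},{"d": [0.09,-0.052,0],"rz": 0.0833,"aperture": 0.085},{"d": [0.12,-0.069,0],"rz": 0.1111,"aperture": 0.085},{"d": [0.149,-0.086,0],"rz": 0.135,"aperture": 0.085}]' 40
python3 drive.py '[{"d": [0.019,-0.028,0],"aperture": 0.085},{"d": [0.039,-0.055,0],"aperture": 0.085},{"d": [0.058,-0.083,0],"aperture": 0.085},{"d": [0.078,-0.11,0],"aperture": 0.085},{"d": [0.097,-0.138,0],"aperture": 0.085}]'
python3 drive.py '[{"d": [0.019,-0.028,0],"aperture": 0.085},{"d": [0.039,-0.055,0],"aperture": 0.085},{"d": [0.058,-0.083,0],"aperture": 0.085},{"d": [0.078,-0.11,0],"aperture": 0.085},{"d": [0.097,-0.138,0],"aperture": 0.085}]'
python3 drive.py '[{"d": [0.019,-0.028,0],"aperture": 0.085},{"d": [0.039,-0.055,0],"aperture": 0.085},{"d": [0.058,-0.083,0],"aperture": 0.085},{"d": [0.078,-0.11,0],"aperture": 0.085},{"d": [0.097,-0.138,0],"aperture": 0.085}]'
python3 drive.py '[{"aperture": 0.085},{"aperture": 0.085}]'
python3 - <<'E'
from h import *
import cv2
i=viewer.camera_info("wrist");o=bot.get_obs();cv2.imwrite("pics/w1.png",viewer.camera("wrist"));print(i,o["ee_pos"],o["tcp_rot"],o["time"])
E
```

```text
time: 0.52
ee_pos: [0.3275, -0.3599, 0.2559]
tcp_rot: [-180.0, 0.0, -0.2]
wrist_force: [0.2, -0.8, 0.2]
opening: 0.085
grasp_force: 0.0
time: 0.93
ee_pos: [0.4245, -0.2218, 0.2561]
tcp_rot: [-180.0, 0.0, 0.0]
wrist_force: [0.3, -0.7, 0.7]
opening: 0.0848
grasp_force: 0.0
time: 1.35
ee_pos: [0.5215, -0.0836, 0.256]
tcp_rot: [180.0, 0.0, 0.0]
wrist_force: [0.2, 0.2, 0.5]
opening: 0.0848
grasp_force: 0.0
time: 1.77
ee_pos: [0.6185, 0.0302, 0.2557]
tcp_rot: [-179.0, 0.1, 2.4]
wrist_force: [-0.2, -0.3, 0.6]
opening: 0.0851
grasp_force: 0.0
time: 1.93
ee_pos: [0.618, 0.0289, 0.2549]
tcp_rot: [-179.0, 0.1, 2.3]
wrist_force: [-0.2, -0.3, 0.4]
opening: 0.085
grasp_force: 0.0
{'mtx': array([[309.70691629,   0.        , 316.99454131],
       [  0.        , 309.70691629, 203.13748612],
       [  0.        ,   0.        ,   1.        ]]), 'extrinsics': array([[ 0.04035475, -0.95931454, -0.27944069,  0.68827336],
       [-0.99903308, -0.04362188,  0.00548014,  0.02960883],
       [-0.01744691,  0.27894934, -0.96014732,  0.37140101],
       [ 0.        ,  0.        ,  0.        ,  1.        ]])} [0.61802502 0.02893428 0.25492715] [-1.79045666e+02  1.44048891e-01  2.33608753e+00] 1.9333
```

View pics/w1.png

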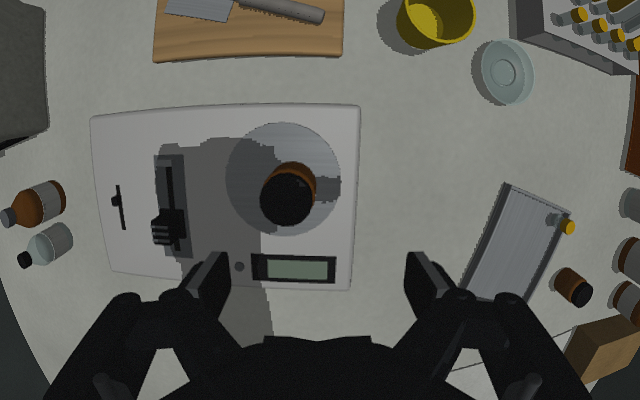

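The wrist view shows the jar cap top centred near (288,198) and the lock top near (161,229). The arm stopped short of its target, so I'll check the joints.

```bash
cat >> h.py <<'E'
def wpt(T,K,u,v,z):
    x,y=u-K[0,2],v-K[1,2];r=np.hypot(x,y);a=r/K[0,0]
    d=T[:3,:3]@[x/r*np.sin(a),y/r*np.sin(a),np.cos(a)];p=T[:3,3];return (p+d*(z-p[2])/d[2])[:2]
E
python3 - <<'E'
from h import *
i=viewer.camera_info("wrist");T,K=i["extrinsics"],i["mtx"]
print(wpt(T,K,288,198,.134),wpt(T,K,161,229,.087),wpt(T,K,283,179,.068)); o=bot.get_obs();print(o["q"],o["qd"],o["ee_pos"])
E
```

```text
[0.62183486 0.05364873] [0.56801952 0.19949315] [0.62320374 0.06590532]
[  2.22501238  14.81010694  21.20191074  96.50156046   0.94754209
 179.94300064] [-0.93953763 -1.55875305 -0.74717626  0.0135697  -0.17990144 -0.08137258] [0.61753317 0.02829607 0.25551179]
```

Joint 6 reached its 180° limit, because yaw 0 needs q6 = 180 + q1. I'll grip the jar at yaw 90 and do the lock at yaw 180. The three views agree on the jar at (0.620, 0.053) and the lock at (0.564, 0.199).

In the tool's units: -35 degrees is -0.1944.

```bash
python3 drive.py '[{"rz": -0.0389,"aperture": 0.085},{"rz": -0.0778,"aperture": 0.085},{"rz": -0.1167,"aperture": 0.085},{"rz": -0.1556,"aperture": 0.085},{"rz": -0.1944,"aperture": 0.085}]' >/dev/null
python3 drive.py '[{"rz": -0.0389,"aperture": 0.085},{"rz": -0.0778,"aperture": 0.085},{"rz": -0.1167,"aperture": 0.085},{"rz": -0.1556,"aperture": 0.085},{"rz": -0.1944,"aperture": 0.085}]' >/dev/null
python3 drive.py '[{"rz": -0.0389,"aperture": 0.085},{"rz": -0.0778,"aperture": 0.085},{"rz": -0.1,"aperture": 0.085},{"rz": -0.1,"aperture": 0.085}]'
python3 - <<'E'
from h import *
from scipy.spatial.transform import Rotation as R
o=bot.get_obs();print(R.from_euler('xyz',o["tcp_rot"],degrees=True).inv().apply(np.array([.620,.053,.156])-o["ee_pos"]),o["q"])
E
```

```text
time: 3.15
ee_pos: [0.617, 0.0273, 0.2568]
tcp_rot: [-180.0, -0.9, 90.4]
wrist_force: [0.2, 0.4, -0.7]
opening: 0.085
grasp_force: 0.0
[0.02400607 0.00324727 0.10122787] [ 2.13392995 14.63921711 21.14172856 96.50105113  0.94944827 91.76178133]
```

```bash
python3 drive.py '[{"d": [0.012,0.0016,0.015],"aperture": 0.085},{"d": [0.024,0.003,0.035],"aperture": 0.085},{"d": [0.024,0.003,0.06],"aperture": 0.085},{"d": [0.024,0.003,0.085],"aperture": 0.085},{"d": [0.024,0.003,0.1],"aperture": 0.085}]'
python3 drive.py '[{"d": [0,0,0.015],"aperture": 0.085},{"d": [0,0,0.03],"aperture": 0.085},{"d": [0,0,0.04],"aperture": 0.085},{"d": [0,0,0.047],"aperture": 0.085},{"d": [0,0,0.047],"aperture": 0.085}]'
python3 drive.py '[{"aperture": 0.085},{"aperture": 0.085}]'
python3 - <<'E'
from h import *
import cv2
i=viewer.camera_info("wrist");print(wpt(i["extrinsics"],i["mtx"],0,0,.1));cv2.imwrite("pics/w2.png",viewer.camera("wrist"))
E
```

```text
time: 3.57
ee_pos: [0.6192, 0.0534, 0.1542]
tcp_rot: [-179.8, -0.9, 90.1]
wrist_force: [-0.9, 0.4, -0.3]
opening: 0.085
grasp_force: 0.0
time: 3.98
ee_pos: [0.6197, 0.0543, 0.1085]
tcp_rot: [-179.8, -0.9, 90.2]
wrist_force: [0.0, 0.8, 0.1]
opening: 0.0849
grasp_force: 0.0
time: 4.15
ee_pos: [0.6208, 0.0546, 0.1108]
tcp_rot: [180.0, -1.0, 90.2]
wrist_force: [-0.0, -0.3, 0.1]
opening: 0.0852
grasp_force: 0.0
[0.40254846 0.23139881]
```

View pics/w2.png

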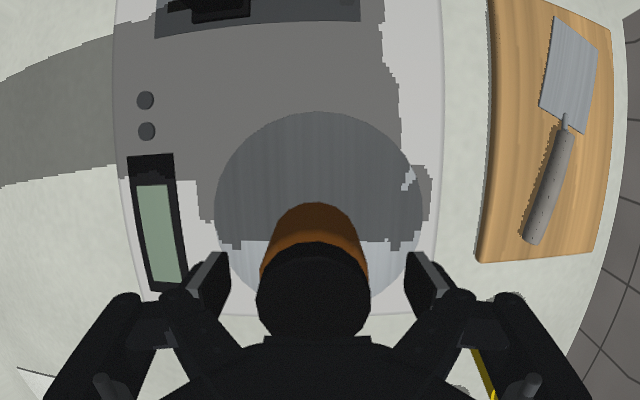

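The jar is centred between the pads, with the cap at column 313 and the finger midpoint at 317. Now I close and lift.

```bash
python3 drive.py '[{"aperture": 0.045},{"aperture": 0.04},{"aperture": 0.04},{"aperture": 0.04},{"aperture": 0.04}]' 35
python3 drive.py '[{"aperture": 0.04},{"aperture": 0.04},{"aperture": 0.04},{"aperture": 0.04},{"aperture": 0.04}]'
python3 drive.py '[{"d": [0,0,-0.005],"aperture": 0.04},{"d": [0,0,-0.01],"aperture": 0.04},{"d": [0,0,-0.018],"aperture": 0.04},{"d": [0,0,-0.03],"aperture": 0.04},{"d": [0,0,-0.04],"aperture": 0.04}]'
```

```text
time: 4.62
ee_pos: [0.6207, 0.0548, 0.1103]
tcp_rot: [-180.0, -1.0, 90.3]
wrist_force: [-1.3, -0.3, 4.5]
opening: 0.0473
grasp_force: 36.6
time: 5.03
ee_pos: [0.6207, 0.0548, 0.1103]
tcp_rot: [-180.0, -1.0, 90.3]
wrist_force: [-0.6, -0.3, 4.8]
opening: 0.047
grasp_force: 36.7
time: 5.45
ee_pos: [0.6206, 0.054, 0.1511]
tcp_rot: [-180.0, -1.0, 90.3]
wrist_force: [-0.1, 0.0, -1.0]
opening: 0.0468
grasp_force: 36.3
```

Grasped: opening 47 mm, weight about 1 N. Now I carry it to the tray.

```bash
python3 drive.py '[{"d": [-0.01,-0.003,-0.015],"aperture": 0.04},{"d": [-0.03,-0.01,-0.03],"aperture": 0.04},{"d": [-0.06,-0.02,-0.04],"aperture": 0.04},{"d": [-0.09,-0.03,-0.045],"aperture": 0.04},{"d": [-0.12,-0.04,-0.045],"aperture": 0.04}]'
python3 drive.py '[{"d": [-0.03,-0.01,0],"aperture": 0.04},{"d": [-0.06,-0.02,0],"aperture": 0.04},{"d": [-0.09,-0.03,0],"aperture": 0.04},{"d": [-0.12,-0.042,0],"aperture": 0.04},{"d": [-0.145,-0.052,0],"aperture": 0.04}]'
python3 drive.py '[{"d": [-0.02,-0.007,0],"aperture": 0.04},{"d": [-0.037,-0.014,0],"aperture": 0.04},{"d": [-0.05,-0.018,0],"aperture": 0.04},{"d": [-0.057,-0.02,0],"aperture": 0.04},{"d": [-0.057,-0.02,0],"aperture": 0.04}]'
python3 - <<'E'
from h import *
import cv2
cv2.imwrite("pics/t2.png",viewer.camera("top")[120:300,360:600].repeat(3,0).repeat(3,1))
E
```

```text
time: 5.87
ee_pos: [0.5813, -0.0679, 0.1955]
tcp_rot: [179.9, -0.9, 90.3]
wrist_force: [0.6, 0.5, -1.4]
opening: 0.0472
grasp_force: 36.3
time: 6.28
ee_pos: [0.529, -0.214, 0.1916]
tcp_rot: [180.0, -0.9, 90.2]
wrist_force: [0.2, -0.8, -1.8]
opening: 0.0466
grasp_force: 36.3
time: 6.7
ee_pos: [0.5099, -0.2703, 0.1899]
tcp_rot: [-180.0, -0.9, 90.2]
wrist_force: [0.5, 0.2, -2.2]
opening: 0.047
grasp_force: 36.3
```

View pics/t2.png

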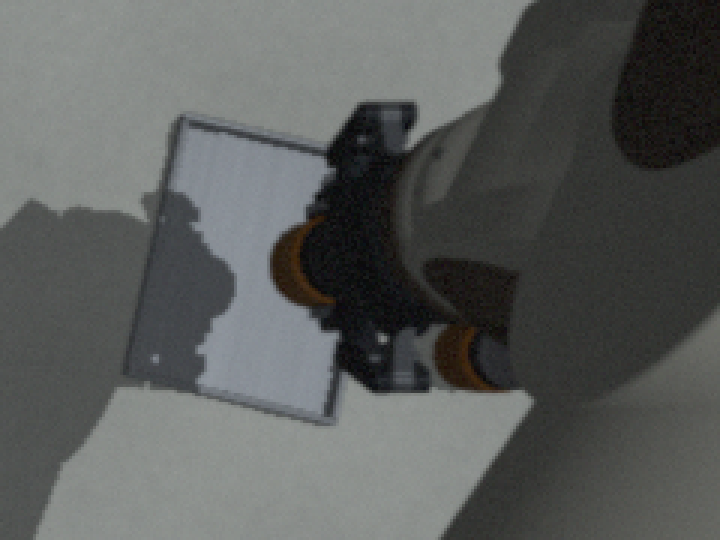

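The jar hangs upright over the tray, its left edge near (275,262) in the crop and offset by parallax as expected. On the pan the TCP was at 0.1103, so floor contact should come at a TCP z of about 0.047. I'll go down to 7 mm above that, then slowly.

```bash
python3 drive.py '[{"d": [0,0,0.015],"aperture": 0.04},{"d": [0,0,0.04],"aperture": 0.04},{"d": [0,0,0.065],"aperture": 0.04},{"d": [0,0,0.085],"aperture": 0.04},{"d": [0,0,0.1],"aperture": 0.04}]'
python3 drive.py '[{"d": [0,0,0.012],"aperture": 0.04},{"d": [0,0,0.023],"aperture": 0.04},{"d": [0,0,0.031],"aperture": 0.04},{"d": [0,0,0.035],"aperture": 0.04},{"d": [0,0,0.035],"aperture": 0.04}]'
python3 drive.py '[{"d": [0,0,0.001],"aperture": 0.04},{"d": [0,0,0.002],"aperture": 0.04},{"d": [0,0,0.003],"aperture": 0.04},{"d": [0,0,0.004],"aperture": 0.04},{"d": [0,0,0.004],"aperture": 0.04}]'
```

```text
time: 7.17
ee_pos: [0.5099, -0.2659, 0.0875]
tcp_rot: [-179.9, -1.0, 90.4]
wrist_force: [-0.2, -0.2, -1.8]
opening: 0.047
grasp_force: 36.3
time: 7.58
ee_pos: [0.5098, -0.2666, 0.0539]
tcp_rot: [-179.9, -1.0, 90.3]
wrist_force: [-0.1, -0.7, -1.4]
opening: 0.0467
grasp_force: 36.3
time: 8.0
ee_pos: [0.51, -0.267, 0.0505]
tcp_rot: [-180.0, -1.0, 90.3]
wrist_force: [0.5, -0.0, -1.6]
opening: 0.047
grasp_force: 36.3
```

```bash
python3 drive.py '[{"d": [0,0,0.0005],"aperture": 0.04},{"d": [0,0,0.001],"aperture": 0.04},{"d": [0,0,0.0015],"aperture": 0.04},{"d": [0,0,0.002],"aperture": 0.04},{"d": [0,0,0.002],"aperture": 0.04}]'
python3 drive.py '[{"d": [0,0,0.0005],"aperture": 0.04},{"d": [0,0,0.001],"aperture": 0.04},{"d": [0,0,0.0015],"aperture": 0.04},{"d": [0,0,0.0015],"aperture": 0.04}]'
```

```text
time: 8.42
ee_pos: [0.5099, -0.2668, 0.0483]
tcp_rot: [-179.9, -1.0, 90.3]
wrist_force: [-0.4, 0.2, -1.3]
opening: 0.0468
grasp_force: 36.3
time: 8.75
ee_pos: [0.51, -0.2668, 0.0473]
tcp_rot: [-180.0, -1.0, 90.3]
wrist_force: [-2.0, 1.4, 3.3]
opening: 0.0466
grasp_force: 36.6
```

Contact felt, about 5 N. I release and rise.

In the tool's units: -35 degrees is -0.1944.

```bash
python3 drive.py '[{"aperture": 0.055},{"aperture": 0.07},{"aperture": 0.085},{"aperture": 0.085},{"aperture": 0.085}]'
python3 drive.py '[{"d": [0,0,-0.005],"aperture": 0.085},{"d": [0,0,-0.02],"aperture": 0.085},{"d": [0,0,-0.045],"aperture": 0.085},{"d": [0,0,-0.075],"aperture": 0.085},{"d": [0,0,-0.11],"aperture": 0.085}]'
python3 drive.py '[{"d": [0.01,0.002,-0.02],"rz": -0.0389,"aperture": 0.085},{"d": [0.03,0.006,-0.025],"rz": -0.0778,"aperture": 0.085},{"d": [0.06,0.01,-0.025],"rz": -0.1167,"aperture": 0.085},{"d": [0.09,0.015,-0.025],"rz": -0.1556,"aperture": 0.085},{"d": [0.12,0.02,-0.025],"rz": -0.1944,"aperture": 0.085}]'
python3 drive.py '[{"rz": -0.0389,"aperture": 0.085},{"rz": -0.0778,"aperture": 0.085},{"rz": -0.1167,"aperture": 0.085},{"rz": -0.1556,"aperture": 0.085},{"rz": -0.1944,"aperture": 0.085}]'
python3 drive.py '[{"rz": -0.0389,"aperture": 0.06},{"rz": -0.0778,"aperture": 0.06},{"rz": -0.1139,"aperture": 0.06},{"rz": -0.1139,"aperture": 0.06}]'
python3 - <<'E'
from h import *
import cv2
from scipy.spatial.transform import Rotation as R
f=lambda im:im.repeat(3,0).repeat(3,1)
a=viewer.camera("top")[140:280,380:580];b=viewer.camera("side")[270:400,220:420]
cv2.imwrite("pics/t3.png",np.vstack([f(a)[:300,:],f(b)[:300]]))
o=bot.get_obs();print(o["time"],o["ee_pos"],o["tcp_rot"],R.from_euler('xyz',o["tcp_rot"],degrees=True).inv().apply(np.array([.564,.199,.17])-o["ee_pos"]),o["q"])
E
```

```text
time: 9.17
ee_pos: [0.5099, -0.2668, 0.0469]
tcp_rot: [-179.9, -1.0, 90.3]
wrist_force: [0.2, -0.5, 0.2]
opening: 0.0849
grasp_force: 0.0
time: 9.58
ee_pos: [0.5093, -0.2683, 0.1572]
tcp_rot: [-179.8, -1.0, 90.3]
wrist_force: [0.7, -0.7, -0.3]
opening: 0.085
grasp_force: 0.0
time: 10.0
ee_pos: [0.5295, -0.148, 0.1846]
tcp_rot: [179.5, -0.8, 125.6]
wrist_force: [0.7, 0.5, -0.3]
opening: 0.0851
grasp_force: 0.0
time: 10.42
ee_pos: [0.5295, -0.1488, 0.1844]
tcp_rot: [179.1, -0.3, 160.6]
wrist_force: [0.6, 0.0, -0.0]
opening: 0.0849
grasp_force: 0.0
time: 10.75
ee_pos: [0.5295, -0.149, 0.1843]
tcp_rot: [179.0, -0.0, -178.9]
wrist_force: [-0.7, -0.3, -0.2]
opening: 0.0597
grasp_force: 0.0
10.85 [ 0.52952065 -0.1490052   0.18419038] [ 1.79045080e+02 -2.95280480e-02 -1.79455654e+02] [-0.03779132  0.34737747  0.01996298] [-16.14472132   4.40131943   1.47762295  87.3788422    0.90621313
 -16.69121363]
```

View pics/t3.png

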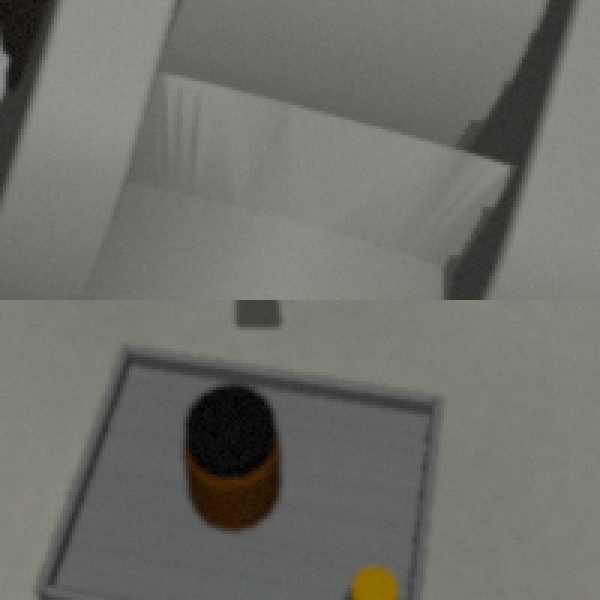

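The side view shows the jar upright inside the tray at crop (232,480), clear of the vial. Next I move over the lock with the fingers at 60 mm.

```bash
python3 drive.py '[{"d": [-0.003,0.02,0],"aperture": 0.06},{"d": [-0.006,0.05,0],"aperture": 0.06},{"d": [-0.009,0.08,0],"aperture": 0.06},{"d": [-0.012,0.11,0],"aperture": 0.06},{"d": [-0.015,0.14,0],"aperture": 0.06}]'
python3 drive.py '[{"d": [-0.003,0.03,0],"aperture": 0.06},{"d": [-0.006,0.06,0],"aperture": 0.06},{"d": [-0.009,0.09,0],"aperture": 0.06},{"d": [-0.012,0.12,0],"aperture": 0.06},{"d": [-0.015,0.145,0],"aperture": 0.06}]'
python3 drive.py '[{"d": [-0.003,0.025,0],"aperture": 0.06},{"d": [-0.006,0.044,0],"aperture": 0.06},{"d": [-0.008,0.056,0],"aperture": 0.06},{"d": [-0.008,0.062,0],"aperture": 0.06},{"d": [-0.008,0.062,0],"aperture": 0.06}]'
python3 drive.py '[{"aperture": 0.06},{"aperture": 0.06}]'
python3 - <<'E'
from h import *
import cv2
from scipy.spatial.transform import Rotation as R
o=bot.get_obs();i=viewer.camera_info("wrist");np.savez("w",T=i["extrinsics"],K=i["mtx"]);cv2.imwrite("pics/w3.png",viewer.camera("wrist"))
print(o["ee_pos"],o["tcp_rot"],R.from_euler('xyz',o["tcp_rot"],degrees=True).inv().apply(np.array([.564,.199,.083])-o["ee_pos"]))
E
```

```text
time: 11.27
ee_pos: [0.5425, -0.0076, 0.1865]
tcp_rot: [179.0, -0.0, -179.5]
wrist_force: [0.2, -0.5, -0.4]
opening: 0.0597
grasp_force: 0.0
time: 11.68
ee_pos: [0.5555, 0.1383, 0.1889]
tcp_rot: [179.0, -0.0, -179.4]
wrist_force: [0.2, -0.3, -0.5]
opening: 0.0597
grasp_force: 0.0
time: 12.1
ee_pos: [0.5627, 0.1991, 0.1895]
tcp_rot: [179.0, -0.1, -179.3]
wrist_force: [0.2, 0.4, 0.6]
opening: 0.0599
grasp_force: 0.0
time: 12.27
ee_pos: [0.5628, 0.1975, 0.1898]
tcp_rot: [179.1, -0.0, -179.3]
wrist_force: [1.1, 0.1, 0.1]
opening: 0.0601
grasp_force: 0.0
[0.56280984 0.19746722 0.18977005] [ 1.79050880e+02 -4.70154667e-02 -1.79316384e+02] [-0.00129598 -0.00025031  0.10677952]
```

View pics/w3.png

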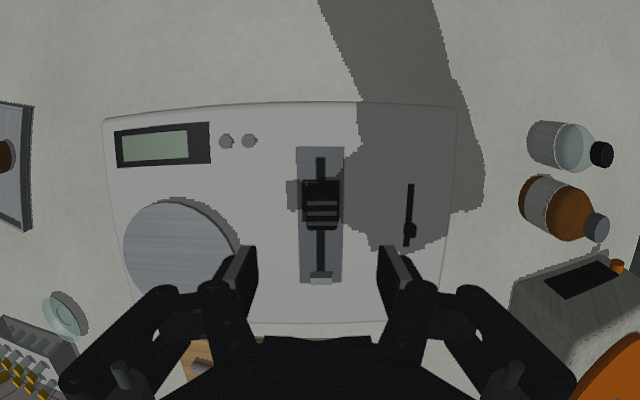

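The lock grip top is near (322,212), in line with the finger midpoint at about 318, and the fingers have free space on both sides. I descend, check the force, then close.

```bash
python3 -c "
from h import *
w=np.load('w.npz');print(wpt(w['T'],w['K'],322,212,.087))"
python3 drive.py '[{"d": [-0.001,0,0.015],"aperture": 0.06},{"d": [-0.001,0,0.035],"aperture": 0.06},{"d": [-0.001,0,0.055],"aperture": 0.06},{"d": [-0.001,0,0.068],"aperture": 0.06},{"d": [-0.001,0,0.075],"aperture": 0.06}]'
python3 drive.py '[{"d": [0,0,0.01],"aperture": 0.06},{"d": [0,0,0.02],"aperture": 0.06},{"d": [0,0,0.027],"aperture": 0.06},{"d": [0,0,0.031],"aperture": 0.06},{"d": [0,0,0.031],"aperture": 0.06}]'
python3 drive.py '[{"aperture": 0.03},{"aperture": 0.015},{"aperture": 0.015},{"aperture": 0.015},{"aperture": 0.015}]' 30
```

```text
[0.56227016 0.20274694]
time: 12.73
ee_pos: [0.5631, 0.1988, 0.1128]
tcp_rot: [179.1, -0.2, -179.3]
wrist_force: [0.0, 0.3, 0.1]
opening: 0.0602
grasp_force: 0.0
time: 13.15
ee_pos: [0.5634, 0.2001, 0.0828]
tcp_rot: [179.1, -0.1, -179.2]
wrist_force: [0.1, -0.4, 0.1]
opening: 0.06
grasp_force: 0.0
time: 13.57
ee_pos: [0.5642, 0.2019, 0.0849]
tcp_rot: [178.9, 0.1, -179.2]
wrist_force: [-0.4, 9.0, 3.0]
opening: 0.0228
grasp_force: 34.3
```

Gripped. The track runs along tool -x, so I slide in steps and watch the force.

```bash
python3 drive.py '[{"d": [-0.005,0,0],"aperture": 0.015},{"d": [-0.013,0,0],"aperture": 0.015},{"d": [-0.021,0,0],"aperture": 0.015},{"d": [-0.029,0,0],"aperture": 0.015},{"d": [-0.037,0,0],"aperture": 0.015}]'
python3 drive.py '[{"d": [-0.004,0,0],"aperture": 0.015},{"d": [-0.008,0,0],"aperture": 0.015},{"d": [-0.012,0,0],"aperture": 0.015},{"d": [-0.014,0,0],"aperture": 0.015},{"d": [-0.015,0,0],"aperture": 0.015}]'
```

```text
time: 13.98
ee_pos: [0.6012, 0.2025, 0.0849]
tcp_rot: [178.9, 0.0, -179.1]
wrist_force: [-1.5, 8.7, 3.6]
opening: 0.0233
grasp_force: 34.4
time: 14.4
ee_pos: [0.6152, 0.2027, 0.085]
tcp_rot: [178.9, -0.1, -179.1]
wrist_force: [-10.4, 9.1, 10.0]
opening: 0.0232
grasp_force: 35.0
```

```bash
python3 drive.py '[{"d": [-0.001,0,0],"aperture": 0.015},{"d": [-0.002,0,0],"aperture": 0.015},{"d": [-0.003,0,0],"aperture": 0.015},{"d": [-0.003,0,0],"aperture": 0.015}]'
```

```text
time: 14.73
ee_pos: [0.6154, 0.2027, 0.0849]
tcp_rot: [178.9, -0.4, -179.1]
wrist_force: [-22.3, 7.5, 13.6]
opening: 0.0238
grasp_force: 35.8
```

It is firm against something at x = 0.615. I relax, release, rise and check.

```bash
python3 drive.py '[{"d": [0.002,0,0],"aperture": 0.015},{"d": [0.002,0,0],"aperture": 0.06},{"d": [0.002,0,0],"aperture": 0.06},{"d": [0.002,0,0],"aperture": 0.06},{"d": [0.002,0,0],"aperture": 0.06}]'
python3 drive.py '[{"d": [0,0,-0.01],"aperture": 0.06},{"d": [0,0,-0.03],"aperture": 0.06},{"d": [0,0,-0.06],"aperture": 0.06},{"d": [0,0,-0.09],"aperture": 0.06},{"d": [0,0,-0.12],"aperture": 0.06}]'
python3 drive.py '[{"d": [0.04,0,0],"aperture": 0.06},{"d": [0.08,0,0],"aperture": 0.06},{"d": [0.12,0,0],"aperture": 0.06},{"d": [0.14,0,0],"aperture": 0.06},{"d": [0.14,0,0],"aperture": 0.06}]'
python3 - <<'E'
from h import *
import cv2
f=lambda im:cv2.convertScaleAbs(cv2.resize(im,None,fx=4,fy=4,interpolation=cv2.INTER_CUBIC),alpha=1.5)
a=viewer.camera("side");cv2.imwrite("pics/s4.png",np.vstack([f(a[100:175,230:400]),f(a[285:360,230:400])]))
E
```

```text
time: 15.15
ee_pos: [0.617, 0.2008, 0.0837]
tcp_rot: [179.0, -0.0, -179.2]
wrist_force: [0.1, 0.0, -0.5]
opening: 0.0597
grasp_force: 0.0
time: 15.57
ee_pos: [0.6167, 0.1986, 0.2057]
tcp_rot: [179.0, -0.0, -179.2]
wrist_force: [0.5, -0.8, 0.3]
opening: 0.0598
grasp_force: 0.0
time: 15.98
ee_pos: [0.4739, 0.1969, 0.2056]
tcp_rot: [179.0, 0.0, -179.2]
wrist_force: [0.4, 0.7, 0.5]
opening: 0.0601
grasp_force: 0.0
```

View pics/s4.png

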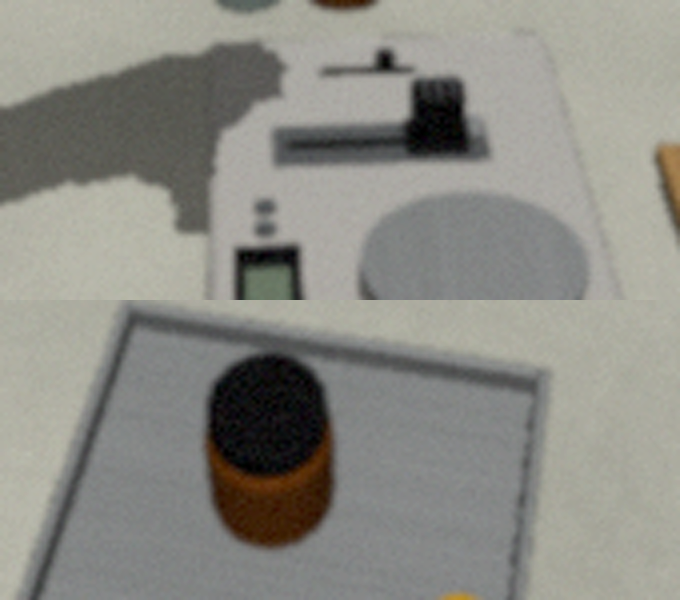

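The lock's foot sits against the stop block, at crop (470,140), and the jar stands upright in the tray. The arm is clear, so I hand in.

```bash
python3 -c "
from workcell import bot, viewer
print(bot.job_done())"
```

```text
the job is handed in; nothing more can be done
None
```

The jar stands upright in the tray, the transport lock is against its end stop, and I handed the job in at about 16 s of robot time; no verdict was returned.

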